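# Close the bench comparator on a mortar prism

### The job

Clamp the mortar prism that lies in the bench comparator ready for reading. First turn the large outer ring clockwise until the prism presses lightly on the anvil and the dial needle rests between the two short marks; then let go of the ring and, with the small inner knob alone, bring the needle up between the two long marks, without ever driving it to the end pin. Let go and leave the prism clamped, and do not push the tailstock or the things around it.

Things in the scene. Friction and masses are not known exactly. Their poses are not given: they have to be found in the camera images.
- outer_grip (a point): The outer ring of the coaxial pair on top of the grey headstock: black ribbed upright cylinder, 56 mm diameter, 24 mm tall, turning about a vertical axis. The point lies on the axis, 8 mm below the ring's top and 16 mm above its underside; under the ring is a 10 mm gap (neck of 32 mm diameter) down to the headstock's flat top, which is 90 x 95 mm. Its x axis turns with the ring (white line on top).
- outer (a joint): Angle of the outer ring, rad, growing CLOCKWISE seen from above, range 0 to 5. Coarse drive: 1 rad moves the ram 8 mm towards the anvil. Stays where left; friction torque about 0.2 N m.
- inner_grip (a point): The inner knob, on the same axis just above the ring: aluminium ribbed upright cylinder, 26 mm diameter, 27 mm tall, its underside 3 mm above the ring's top. The point lies on the axis, 6 mm below the knob's top and 24 mm above the ring's top.
- inner (a joint): Angle of the inner knob, rad, growing CLOCKWISE seen from above, range 0 to 6; it starts at 0. Fine drive: through a screw under the bed, 1 rad draws the tailstock with its anvil 1.5 mm towards the ram, which stays still. Stays where left; friction torque about 0.04 N m.
- ram_face (a point): Centre of the ram's flat steel face (50 mm wide, 32 mm tall), 45 mm above the table; the ram slides level from the headstock towards the tailstock, along this point's x axis.
- prism: Grey half mortar prism lying loose on the steel bed between ram and anvil, 40 mm thick along its own x axis (the measuring direction), 80 mm along y, 40 mm tall, about 0.3 kg; origin at the centre of its underside. The ram pushes it along the bed, a few newtons of rubbing, until it meets the anvil.
- anvil: Steel anvil of the tailstock, facing the ram: flat face 50 mm wide, 32 mm tall; origin at the centre of the face, its x axis pointing away from the ram. Pushed by the prism it first slides back almost freely by a play of 0 to 5 mm, different each time and not visible; then its spring takes the load: it yields about 0.2 mm per newton and moves the dial needle.
- needle (a joint): Angle of the black needle (38 mm long) on the white face-up dial (100 mm) on the tailstock, 0 at rest pointing towards the knobs, growing CLOCKWISE seen from above, 0.15 rad per newton on the anvil. Two short marks at 0.2 and 0.75 rad (touch zone), two long marks at 1.4 and 2.1 rad (clamping zone), end pin at 2.75 rad.
- gauge: The bench comparator, fixed to the table: dark base plate 340 x 110 x 14 mm with headstock, bed and tailstock, up to 124 mm tall. Origin on the table under the knobs' axis; its x axis is the measuring direction from headstock to tailstock (dial centre about 0.2 m along it), z up. The plate reaches from x = -0.06 to 0.28.
- tailstock: Grey tailstock block with the dial on top (top face 88 mm above the table), about 0.14 to 0.26 m along the comparator's x axis; clamped on the fine slide that the inner knob draws; not to be pushed by hand. Origin on the bed, 22 mm above the table, within 5 mm of under the anvil's face.
- calculator: Bystander: black pocket calculator lying flat, 120 x 75 x 14 mm, origin under its centre.
- mug: Bystander: glass mug, 76 mm wide, 85 mm tall, origin under its centre.
- pinbox: Bystander: small cardboard box 70 x 45 x 30 mm, origin under its centre.
There are look-alikes about, which are no part of the job. Leave any green or red look-alike of the prism alone.

How it is judged:
By the outcome, as a careful person would: the job done as asked, in the order asked, and still so for the second after the job is handed in, with the robot touching nothing.
It also fails if it takes over 72 s, if anything falls off the work surface, if the arm or the gripper's body presses on something with over 40 N, if the wrist force passes 120 N, or if a joint passes its speed limit or range.

### The arm

A 6-joint arm with a two-finger parallel gripper is mounted at the origin on the work surface. World frame = base frame: x ahead of the robot, y to its left, z up, the work surface at z = 0. Lengths are in mm, angles in rad, forces in N, time in s.
With the tool pointing down it reaches from about 275 to 1000 mm from the base axis. Payload 8.4 kg.
Tool frame: the origin (TCP) lies between the finger pads; the fingertips stand 8 mm ahead of it and the grasp point (between the pads) lies 11 mm behind it (tcp_to_tips is the distance from the TCP to the fingertips, in mm); z points along the fingers, y is the line along which they close (so a half turn about z gives the same grasp; the last joint's range is limited). The gripper opens to 85 mm and grips with 20 to 120 N. Pads are 22 mm wide; open, the fingers measure 114 mm over their backs; the gripper's body (76 mm by 85 mm) begins 54 mm behind the grasp point. The pads swing forward as they close: fully open they stand 13 mm farther back than shut.
Start: joints at [1.119, 0.353, 1.633, -0, 1.155, -0.002], TCP at [271.74, 562.837, 215.781] pointing down, gripper open.
Joint ranges: [-2.63, 2.63], [-0.92, 2.1], [0.06, 2.66], [-1.3, 4.44], [0, 2.69], [-3.02, 3.02]. Speed limits (rad/s): [2.22, 2.22, 2.79, 3.14, 3.14, 3.14].

### API

Orientations are given as [roll, pitch, yaw] about the fixed x, y, z axes, in that order (R = Rz(yaw) Ry(pitch) Rx(roll)).
In Python, from rig import * gives the robot as it stands.
- The arm moves only by the tool step_arm, never from a script. Its argument "motion" is a list of rows, each an object with "claw": the finger opening in mm, from 0 to 85.4; "delta_pos": the shift along the tool's x, y, z in mm, a list of three; "turn": the turn about the tool's z in rad. In form: [{"claw": claw, "delta_pos": [dx, dy, dz], "turn": turn}, ...]. A call has 1 to 8 rows; each row shifts and turns the commanded pose from where the row before left it, along the tool's axes as they then stand; what a row does not reach is not made up. A row lasts 1/12 s, in which the tool goes at most 41.7 mm and 7.16 degrees, less where a joint would pass 70% of its speed; a pose out of reach is approached as far as the arm can. A call is refused whole if a number of a shift passes 41.7 or a number of a turn 0.125, either way. A call with a gripper value outside its range is refused whole. The fingers move at their own pace and stop on an object; "force" is the grip in N (left out, the last holds). Time passes only in rows, so rows that do not move let the fingers close. It gives the time, the measured TCP pose, the force, the opening and the grip force at its end, in the units of the state.
- sense(): the state, without advancing time (a new reading comes with each control period).
- grab_frame(name): name is "scene" or "top" or "wrist"; returns a dict with "img" (480x640x3 uint8, red, green, blue), "vertical_fov" (degrees; the focal length in pixels is half the picture's height over the tangent of half this angle, whatever the lens; pixels are square), "cx", "cy" (the principal point, pixels), "R" (3x3) and "t" (3): a world point X has camera coordinates R X + t. Camera axes: x right, y down, z forward; pixel columns grow to the right and rows downward; lengths in mm; the calibration is good to about 2 mm. A picture is of the moment at which its call begins. There is no depth.
- sign_off(): hands the job in; it is judged then, once.
The state is a dict: "clock": time; "qpos": joint angles; "qvel": joint speeds; "joint_efforts": joint torques, N m; "eef_pos": TCP position; "tcp_rot": TCP orientation; "contact_force": force on the tool from outside, world axes, zero at the start; "wrist_torque": the same for the moment, N m; "opening": opening from 0.0 (shut) to 1.0 (fully open); "grasp_force": force on a finger pad.
Only numpy, scipy, OpenCV 4.12 (cv2) and the standard library are available. Lean on these libraries where they do the work, as an engineer would, in place of code of your own. Each camera call takes 0.05 s, during which the arm holds its last target. There are 200 camera calls.

## Working session

There is one attempt and no reset: what is moved stays moved. The work goes in short steps, Python scripts to look and compute and a tool call to move; the robot and the scene stay as the last step left them, time stands still between calls to the robot, and variables do not carry over. Pictures are saved under pics/ and viewed, at most 10 in all, crops included, and the job is handed in when it is done.

Besides the shell and the picture viewer there is one more tool, called after "Request:" in YAML: its name, and indented under it one key for each argument. step_arm: Moves the arm, as the interface text tells. Its arguments: {"type":"object","properties":{"motion":{"type":"array","items":{"type":"object","properties":{"claw":{"type":"number"},"delta_pos":{"type":"array","items":{"type":"number"}},"turn":{"type":"number"}}}},"force":{"type":"number"}},"required":["motion"]}

```bash
mkdir -p pics
cat > h.py <<'E'
from rig import *
import numpy as np, cv2
def snap(n,f):
    g=grab_frame(n); cv2.imwrite('pics/'+f,g['img'][:,:,::-1]); np.savez('pics/'+f+'.npz',**g); return g
def ray(g,u,v,z):
    f=240/np.tan(np.radians(float(g['vertical_fov']))/2)
    R=np.array(g['R']);t=np.array(g['t'])
    d=R.T@np.array([(u-g['cx'])/f,(v-g['cy'])/f,1]);c=-R.T@t
    return c+d*(z-c[2])/d[2]
def proj(g,X):
    f=240/np.tan(np.radians(float(g['vertical_fov']))/2)
    p=np.array(g['R'])@np.array(X)+np.array(g['t']);return f*p[0]/p[2]+g['cx'],f*p[1]/p[2]+g['cy']
E
python3 - <<'E'
from h import *
print(sense())
for n in("top","scene"):
    g=snap(n,n+'1.png');print(n,g['vertical_fov'],g['cx'],g['cy'],-np.array(g['R']).T@np.array(g['t']))
E
```

```text
{'clock': 0.0, 'qpos': array([ 1.11859279e+00,  3.53664502e-01,  1.63414054e+00,  9.67173239e-06,
        1.15519857e+00, -2.39503175e-03]), 'qvel': array([-1.05483747e-03,  6.12591689e-04, -7.58363521e-04,  3.48121465e-05,
        6.76279100e-04, -1.32838278e-04]), 'joint_efforts': array([ 8.99250299e-04, -6.05224586e+01, -3.42073846e+01, -6.00477074e-05,
        9.00522340e-03,  2.64598037e-05]), 'eef_pos': array([271.52050165, 562.38229327, 215.04874286]), 'tcp_rot': array([-3.14018171e+00, -1.22221831e-05,  2.69178023e+00]), 'contact_force': array([ 0.01079684, -0.47354567,  0.16584867]), 'wrist_torque': array([ 0.02116598,  0.0132774 , -0.00847924]), 'grasp_force': 0.0, 'opening': 1.0003147757714392}
top 50.02095706698358 323.8935559531714 237.36340693976146 [ 388.24768178 -116.10374734 1130.1887299 ]
scene 57.729852007289125 320.7168705942679 236.43705558015392 [893.88447774 231.26215814 562.66009148]
```

View pics/top1.png

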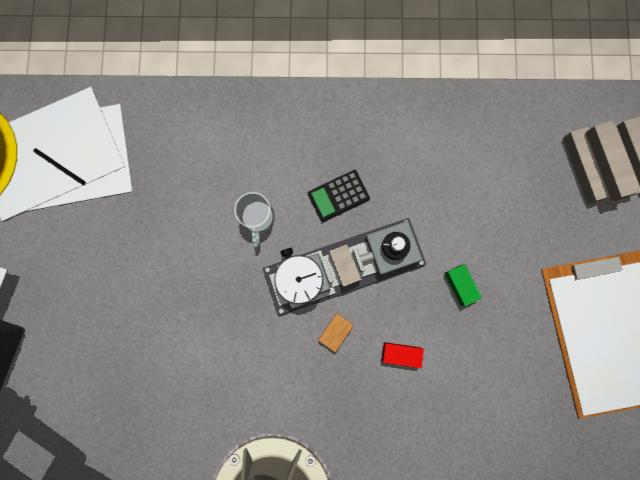

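View pics/scene1.png

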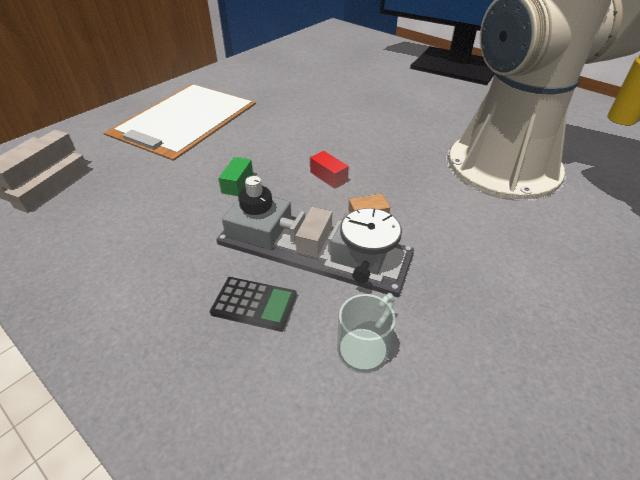

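The top view shows the knobs at about (397,243), the dial at (298,279), and the prism (tan-grey) between ram and anvil at (346,265). The green (463,286) and red (403,355) blocks are look-alikes. The calculator is at (338,195), the mug at (254,212) and the pinbox at (336,333). I'll enlarge the gauge to confirm.

Run:
```python
from h import *
g=dict(np.load('pics/top1.png.npz'));s=dict(np.load('pics/scene1.png.npz'))
c=g['img'][205:325,255:435,::-1];cv2.imwrite('pics/c1.png',cv2.resize(c,None,fx=4.4,fy=4.4,interpolation=cv2.INTER_CUBIC))
print(ray(g,398,242.5,124),ray(s,254,183,124),ray(g,298,279,90),ray(s,371,227,90))
for p in((264,268),(281,315),(425,264),(408,219)):print(ray(g,*p,14))
```

```text
[ 520.63187128 -248.08419897  124.        ] [ 523.70862477 -239.20378551  124.        ] [448.05483719 -50.50014685  90.        ] [450.53334762 -47.32398956  90.        ]
[475.26843051  28.83980125  14.        ]
[374.72201239 -10.85994434  14.        ]
[ 488.82842896 -320.76705962   14.        ]
[ 587.48175116 -284.71538038   14.        ]
```

View pics/c1.png

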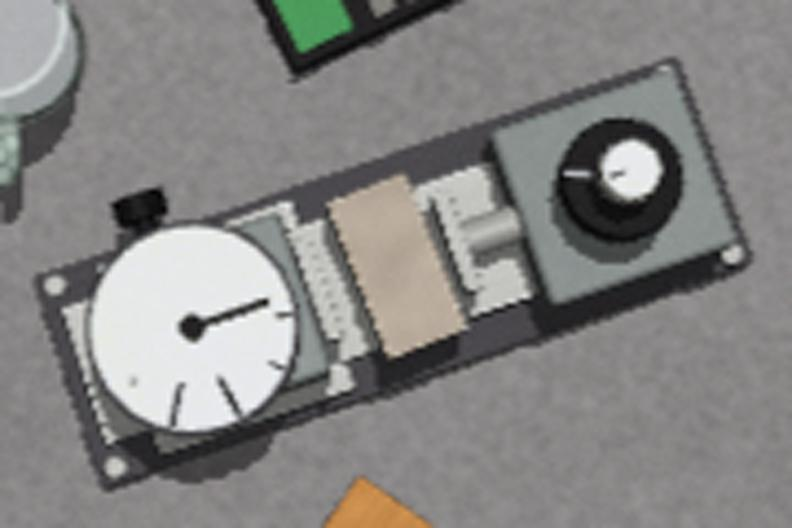

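Request:
step_arm:
  motion:
    - {"claw": 85, "delta_pos": [-24, -26, 0], "turn": 0}
    - {"claw": 85, "delta_pos": [-24, -26, 0], "turn": 0}
    - {"claw": 85, "delta_pos": [-24, -26, 0], "turn": 0}
    - {"claw": 85, "delta_pos": [-24, -26, 0], "turn": 0}
    - {"claw": 85, "delta_pos": [-24, -26, 0], "turn": 0}
    - {"claw": 85, "delta_pos": [-24, -26, 0], "turn": 0}
    - {"claw": 85, "delta_pos": [-24, -26, 0], "turn": 0}
    - {"claw": 85, "delta_pos": [-24, -26, 0], "turn": 0}

```text
clock: 0.77
eef_pos: [354.1, 290.3, 215.6]
tcp_rot: [-3.141, -0.0, 2.692]
contact_force: [0.7, 0.4, -0.3]
opening: 0.995
grasp_force: 0.0
```

Request:
step_arm:
  motion:
    - {"claw": 85, "delta_pos": [-24, -26, 0], "turn": 0}
    - {"claw": 85, "delta_pos": [-24, -26, 0], "turn": 0}
    - {"claw": 85, "delta_pos": [-24, -26, 0], "turn": 0}
    - {"claw": 85, "delta_pos": [-24, -26, 0], "turn": 0}
    - {"claw": 85, "delta_pos": [-24, -26, 0], "turn": 0}
    - {"claw": 85, "delta_pos": [-24, -26, 0], "turn": 0}
    - {"claw": 85, "delta_pos": [-24, -26, 0], "turn": 0}
    - {"claw": 85, "delta_pos": [-24, -26, 0], "turn": 0}

```text
clock: 1.43
eef_pos: [436.6, 19.5, 215.8]
tcp_rot: [3.142, 0.0, 2.692]
contact_force: [0.6, 0.7, -0.1]
opening: 0.997
grasp_force: 0.0
```

Request:
step_arm:
  motion:
    - {"claw": 85, "delta_pos": [-24, -26, 0], "turn": 0}
    - {"claw": 85, "delta_pos": [-24, -26, 0], "turn": 0}
    - {"claw": 85, "delta_pos": [-24, -26, 0], "turn": 0}
    - {"claw": 85, "delta_pos": [-24, -26, 0], "turn": 0}
    - {"claw": 85, "delta_pos": [-24, -26, 0], "turn": 0}
    - {"claw": 85, "delta_pos": [-24, -26, 0], "turn": 0}
    - {"claw": 85, "delta_pos": [-24, -26, 0], "turn": 0}
    - {"claw": 85, "delta_pos": [0, 0, 0], "turn": 0}

```text
clock: 2.1
eef_pos: [510.4, -220.9, 215.6]
tcp_rot: [-3.14, 0.002, 2.689]
contact_force: [-0.3, 0.4, 0.1]
opening: 0.995
grasp_force: 0.0
```

Run:
```python
from h import *
g=snap('wrist','w1.png');print(g['vertical_fov'],g['cx'],g['cy'],-np.array(g['R']).T@np.array(g['t']));print(sense())
```

```text
68.24974785241999 317.81414249582 243.88693585668744 [ 438.27507911 -184.9716312   373.20277605]
{'clock': 2.15, 'qpos': array([-4.07547150e-01,  2.43783434e-01,  1.78691369e+00, -4.02833474e-04,
        1.11088673e+00, -1.52520475e+00]), 'qvel': array([ 0.04308168, -0.02801778,  0.05206724,  0.01793969,  0.01485077,
        0.02969533]), 'joint_efforts': array([ -1.84183516, -50.89287043, -34.91116047,  -0.31818291,
        -0.25937841,  -0.43251154]), 'eef_pos': array([ 509.26344634, -218.36526781,  215.28101282]), 'tcp_rot': array([-3.14123245e+00,  2.52139628e-05,  2.68863273e+00]), 'contact_force': array([-0.06001487,  0.39698659, -0.79159666]), 'wrist_torque': array([ 0.00054896,  0.01908426, -0.03495203]), 'grasp_force': 0.0, 'opening': 0.9930875960490502}
```

View pics/w1.png

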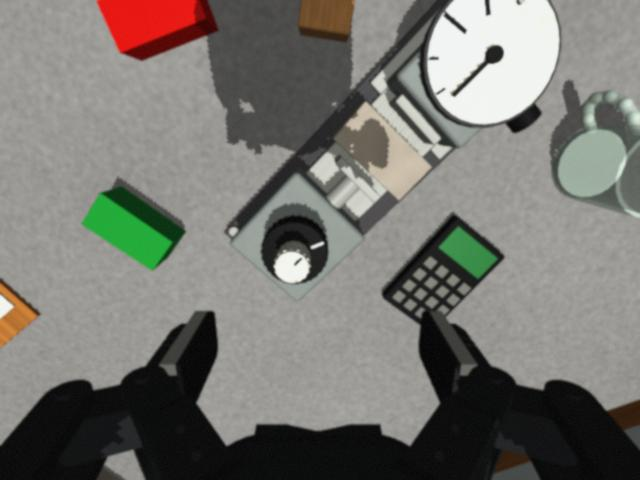

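The wrist view shows the knob top at (292,267), the ring at (295,248), the prism at (383,152) and the dial at (494,54) with the needle at rest.

```bash
cat >> h.py <<'E'
import os
def needle(g,C,yaw,z=90,dbg=False):
    # plane rectification: 4 px/mm, up = -gauge x (towards knobs), clockwise from above preserved
    L=50;ex=np.array([np.cos(yaw),np.sin(yaw)]);ey=np.array([-ex[1],ex[0]])
    pts=[];dst=[]
    for a,b in((-L,-L),(-L,L),(L,L),(L,-L)):
        # image right = gauge +y? viewed from above with up=-x, right=+y
        P=np.array(C)+a*ex+b*ey; pts.append(proj(g,[*P,z]));dst.append(((b+L)*4,(a+L)*4))
    M=cv2.getPerspectiveTransform(np.float32(pts),np.float32(dst))
    w=cv2.warpPerspective(np.ascontiguousarray(g['img']),M,(400,400),flags=cv2.INTER_CUBIC)
    return w
def angle(w,r0=9,r1=28):
    y,x=np.mgrid[:400,:400]; dx=(x-200)/4;dy=(y-200)/4;r=np.hypot(dx,dy)
    gray=w.mean(2);m=(r>r0)&(r<r1)&(gray<110)
    th=np.arctan2(dx,-dy)[m]
    return np.arctan2(np.sin(th).mean(),np.cos(th).mean()),m.sum()
E
python3 - <<'E'
from h import *
T,S,W=[dict(np.load(f'pics/{n}1.png.npz')) for n in('top','scene','w')]
print(ray(T,398.6,243,124),ray(W,292,267,124),ray(S,254,181,124),ray(W,294.5,249,94),ray(T,396,246,94))
print('dial',ray(T,298.5,279,90),ray(W,494,54,90))
c=ray(W,494,54,90)[:2];k=ray(W,292,267,124)[:2];d=c-k;print(np.linalg.norm(d),np.arctan2(*d[::-1]))
for n,g,C in(('T',T,ray(T,298.5,279,90)[:2]),('W',W,c),('S',S,ray(S,371,227,90)[:2])):
    w=needle(g,C,1.92);cv2.imwrite(f'pics/n{n}.png',w[:,:,::-1]);print(n,angle(w))
cv2.imwrite('pics/nall.png',cv2.resize(np.hstack([cv2.imread(f'pics/n{n}.png') for n in 'TWS']),(798,266)))
E
```

```text
[ 519.65488684 -249.25830394  124.        ] [ 520.75861521 -247.32648716  124.        ] [ 519.91163819 -243.34760648  124.        ] [ 517.19331864 -245.54706302   94.        ] [ 517.37442882 -247.93843344   94.        ]
dial [448.06916227 -51.5108075   90.        ] [449.08255963 -50.9155994   90.        ]
209.08059157602727 1.9207086476904092
T (np.float64(0.004460820879540287), np.int64(929))
W (np.float64(0.12206919584138169), np.int64(990))
S (np.float64(0.31271903751506935), np.int64(1621))
```

View pics/nall.png

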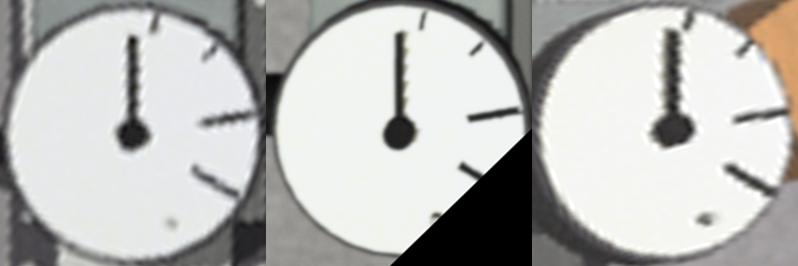

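Request:
step_arm:
  motion:
    - {"claw": 85, "delta_pos": [-11.5, -12, 0], "turn": 0}
    - {"claw": 85, "delta_pos": [-11.5, -12, 0], "turn": 0}
    - {"claw": 85, "delta_pos": [0, 0, 8], "turn": -0.12}
    - {"claw": 85, "delta_pos": [0, 0, 8], "turn": -0.12}
    - {"claw": 85, "delta_pos": [0, 0, 8], "turn": -0.12}
    - {"claw": 85, "delta_pos": [0, 0, 8], "turn": -0.12}
    - {"claw": 85, "delta_pos": [0, 0, 8], "turn": -0.12}
    - {"claw": 85, "delta_pos": [0, 0, 8], "turn": -0.12}

```text
clock: 2.82
eef_pos: [519.4, -247.5, 167.5]
tcp_rot: [-3.141, 0.0, -2.864]
contact_force: [0.3, -0.6, 0.1]
opening: 0.996
grasp_force: 0.0
```

Request:
step_arm:
  motion:
    - {"claw": 85, "delta_pos": [0, 0, 8], "turn": -0.12}
    - {"claw": 85, "delta_pos": [0, 0, 8], "turn": -0.12}
    - {"claw": 85, "delta_pos": [0, 0, 0], "turn": -0.12}
    - {"claw": 85, "delta_pos": [0, 0, 0], "turn": 0}
    - {"claw": 85, "delta_pos": [0, 0, 0], "turn": 0}

```text
clock: 3.23
eef_pos: [519.4, -247.4, 151.8]
tcp_rot: [-3.141, -0.0, -2.515]
contact_force: [0.1, 0.0, 0.2]
opening: 0.993
grasp_force: 0.0
```

Run:
```python
from h import *
g=snap('wrist','w2.png');s=sense();print(s['qpos'],s['eef_pos'],s['tcp_rot'],s['contact_force'])
```

```text
[-4.47090387e-01  3.45766914e-01  1.80096312e+00 -6.99156098e-05
  9.94368716e-01 -2.64424585e+00] [ 519.49879006 -247.44466427  152.00974747] [-3.14113061e+00  1.84103905e-04 -2.51519539e+00] [ 0.43619548  0.56626623 -0.31235495]
```

View pics/w2.png

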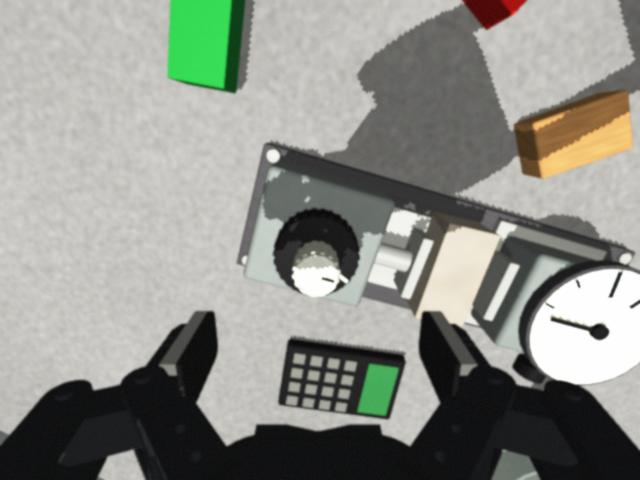

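The wrist view shows the knob top at (316,279), the ring at about (316,250), the prism top from (441,216) to (500,232), the ram plate at about (425,265) and the anvil plate at about (500,290).

Run:
```python
from h import *
W=dict(np.load('pics/w2.png.npz'))
k=ray(W,316,278.5,124);r=ray(W,316,252,94);print(k,r)
e=np.array([np.cos(1.92),np.sin(1.92)]);n=np.array([-e[1],e[0]])
for nm,u,v,z in(('ramtop',434,240,61),('pl',441,216,62),('pl',415,312,62),('pr',500,232,62),('pr',472,326,62),('anv',519,263,61),('anv',485,316,61)):
    d=ray(W,u,v,z)[:2]-[519,-247.5];print(nm,d@e,d@n)
```

```text
[ 521.73525561 -247.01208362  124.        ] [ 517.48044873 -250.30398604   94.        ]
ramtop 81.85712105829438 23.97369870629923
pl 79.52232797296429 42.41875888526622
pl 89.25243070763254 -35.30509096806811
pr 125.31815704187869 43.08873630781079
pr 137.36999036768066 -34.56798198440264
anv 150.06728317130094 24.613764442106334
anv 144.24240414908567 -23.84298837238985
```

Request:
step_arm:
  motion:
    - {"claw": 85, "delta_pos": [0, 0, 18]}
    - {"claw": 85, "delta_pos": [0, 0, 18]}
    - {"claw": 85, "delta_pos": [0, 0, 16]}
    - {"claw": 85, "delta_pos": [0, 0, 14]}
    - {"claw": 85, "delta_pos": [0, 0, 10]}
    - {"claw": 85, "delta_pos": [0, 0, 4]}
    - {"claw": 85, "delta_pos": [0, 0, 0]}

```text
schema error: expected keys claw, delta_pos, turn
```

Request:
step_arm:
  force: 40
  motion:
    - {"claw": 50, "delta_pos": [0, 0, 0]}
    - {"claw": 50, "delta_pos": [0, 0, 0]}
    - {"claw": 50, "delta_pos": [0, 0, 0]}
    - {"claw": 50, "delta_pos": [0, 0, 0]}
    - {"claw": 50, "delta_pos": [0, 0, 0]}
    - {"claw": 50, "delta_pos": [0, 0, 0]}

```text
schema error: expected keys claw, delta_pos, turn
```

Request:
step_arm:
  motion:
    - {"claw": 85, "delta_pos": [0, 0, 18], "turn": 0}
    - {"claw": 85, "delta_pos": [0, 0, 18], "turn": 0}
    - {"claw": 85, "delta_pos": [0, 0, 16], "turn": 0}
    - {"claw": 85, "delta_pos": [0, 0, 14], "turn": 0}
    - {"claw": 85, "delta_pos": [0, 0, 10], "turn": 0}
    - {"claw": 85, "delta_pos": [0, 0, 4], "turn": 0}
    - {"claw": 85, "delta_pos": [0, 0, 0], "turn": 0}

```text
clock: 3.87
eef_pos: [518.8, -247.2, 71.2]
tcp_rot: [3.141, -0.001, -2.513]
contact_force: [-0.1, 0.5, 0.3]
opening: 1.0
grasp_force: 0.0
```

Request:
step_arm:
  force: 40
  motion:
    - {"claw": 50, "delta_pos": [0, 0, 0], "turn": 0}
    - {"claw": 50, "delta_pos": [0, 0, 0], "turn": 0}
    - {"claw": 50, "delta_pos": [0, 0, 0], "turn": 0}
    - {"claw": 50, "delta_pos": [0, 0, 0], "turn": 0}
    - {"claw": 50, "delta_pos": [0, 0, 0], "turn": 0}
    - {"claw": 50, "delta_pos": [0, 0, 0], "turn": 0}

```text
clock: 4.37
eef_pos: [518.6, -246.2, 74.7]
tcp_rot: [3.14, 0.0, -2.512]
contact_force: [-12.1, 11.8, 30.4]
opening: 0.59
grasp_force: 14.9
```

```bash
cat > n.py <<'E'
from h import *
import sys
s=sense();print(s['clock'],s['qpos'][5].round(3),s['eef_pos'].round(1),s['tcp_rot'].round(3),s['contact_force'].round(1),s['wrist_torque'].round(2),s['opening'],s['grasp_force'])
g=snap('top',sys.argv[1]);w=needle(g,[448.1,-51.5],1.92);cv2.imwrite('pics/n'+sys.argv[1],w[:,:,::-1]);print('needle',angle(w,9,25))
E
python3 n.py t2.png
```

```text
4.3667 -2.648 [ 518.6 -246.2   74.7] [ 3.14   0.    -2.512] [-12.1  11.8  30.4] [ 1.36  1.51 -0.05] 0.5900557813636189 14.943802873604
needle (np.float64(-0.010812191856385774), np.int64(808))
```

Request:
step_arm:
  motion:
    - {"claw": 80, "delta_pos": [0, 0, 0], "turn": 0}
    - {"claw": 80, "delta_pos": [0, 0, -3], "turn": 0}
    - {"claw": 80, "delta_pos": [0, 0, -5], "turn": 0}
    - {"claw": 80, "delta_pos": [0, 0, 0], "turn": 0}

```text
clock: 4.75
eef_pos: [519.9, -247.7, 81.1]
tcp_rot: [-3.14, 0.001, -2.511]
contact_force: [0.5, -0.1, 0.2]
opening: 0.939
grasp_force: 0.0
```

Request:
step_arm:
  force: 40
  motion:
    - {"claw": 45, "delta_pos": [0, 0, 0], "turn": 0}
    - {"claw": 45, "delta_pos": [0, 0, 0], "turn": 0}
    - {"claw": 45, "delta_pos": [0, 0, 0], "turn": 0}
    - {"claw": 45, "delta_pos": [0, 0, 0], "turn": 0}
    - {"claw": 45, "delta_pos": [0, 0, 0], "turn": 0}
    - {"claw": 45, "delta_pos": [0, 0, 0], "turn": 0}

```text
clock: 5.25
eef_pos: [519.0, -247.3, 79.6]
tcp_rot: [3.141, -0.0, -2.511]
contact_force: [0.3, 0.3, -0.1]
opening: 0.53
grasp_force: 0.0
```

```bash
python3 n.py t3.png
python3 - <<'E'
from h import *
snap('scene','s3.png');g=snap('wrist','w3.png')
a=cv2.imread('pics/s3.png')[110:270,190:430];b=cv2.imread('pics/w3.png')
cv2.imwrite('pics/m3.png',np.hstack([cv2.resize(a,(450,300),interpolation=cv2.INTER_CUBIC),cv2.resize(b,(350,262))[:,:] if 0 else cv2.resize(b,(350,300))]))
E
```

```text
5.25 -2.648 [ 519.  -247.3   79.6] [ 3.141 -0.    -2.511] [ 0.3  0.3 -0.1] [ 0.01 -0.07 -0.01] 0.529567183022462 0.0
needle (np.float64(-0.011181226351317635), np.int64(813))
```

View pics/m3.png

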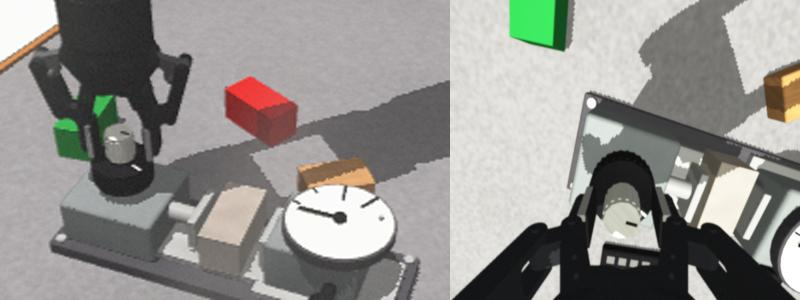

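Run:
```python
from h import *
W=dict(np.load('pics/w2.png.npz'));y=-2.515;p=np.array([519.5,-247.45,152.0])
tx=np.array([np.cos(y),np.sin(y),0]);ty=np.array([np.sin(y),-np.cos(y),0])
for h in(30,20,15,10,5,0,-8): print(h,[np.round(proj(W,p+s*ty*42.5+np.array([0,0,h])+a*tx)) for s in(1,-1) for a in (11,-11)])
T=dict(np.load('pics/t3.png.npz'));S=np.load('pics/s3.png.npz');S=dict(S)
print([proj(S,[519.5,-247.5,z]) for z in (60,70,94,97,124)])
print(np.load('pics/t3.png.npz')['t'])
```

```text
30 [array([423., 307.]), array([418., 354.]), array([212., 307.]), array([217., 354.])]
20 [array([416., 296.]), array([412., 340.]), array([219., 296.]), array([223., 340.])]
15 [array([413., 291.]), array([409., 334.]), array([222., 291.]), array([226., 334.])]
10 [array([411., 286.]), array([407., 328.]), array([225., 286.]), array([228., 328.])]
5 [array([408., 282.]), array([404., 323.]), array([227., 281.]), array([231., 323.])]
0 [array([406., 277.]), array([402., 318.]), array([230., 277.]), array([233., 317.])]
-8 [array([402., 271.]), array([399., 310.]), array([233., 271.]), array([237., 310.])]
[(np.float64(256.2793154393371), np.float64(209.00242175061803)), (np.float64(255.71844784069054), np.float64(204.6773074944899)), (np.float64(254.3305094373789), np.float64(193.97426066262332)), (np.float64(254.15272131668706), np.float64(192.60325271488227)), (np.float64(252.5074886499296), np.float64(179.9160886162402))]
[-108.38999089  539.62020992 1067.05414421]
```

Run:
```python
import cv2
a=cv2.imread('pics/s3.png')[125:255,195:315];b=cv2.imread('pics/w3.png')[130:430,150:450]
cv2.imwrite('pics/m4.png',cv2.hconcat([cv2.resize(a,(400,433),interpolation=cv2.INTER_CUBIC),cv2.resize(b,(400,433))]))
```

```text
(no output)
```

View pics/m4.png

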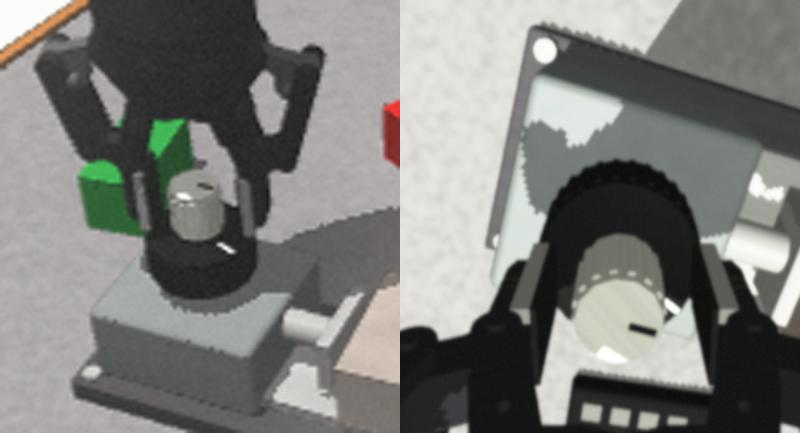

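The fingertips stand level with the ring's top, closed around the knob without touching it. They sit higher relative to the TCP than I assumed, so the earlier 30 N came from the tips resting on the ring. I'll open the fingers and go lower, watching the force.

Request:
step_arm:
  motion:
    - {"claw": 85, "delta_pos": [0, 0, -5], "turn": 0}
    - {"claw": 85, "delta_pos": [0, 0, 0], "turn": 0}
    - {"claw": 85, "delta_pos": [0, 0, 0], "turn": 0}
    - {"claw": 85, "delta_pos": [0, 0, 0], "turn": 0}
    - {"claw": 85, "delta_pos": [0, 0, 10], "turn": 0}
    - {"claw": 85, "delta_pos": [0, 0, 10], "turn": 0}
    - {"claw": 85, "delta_pos": [0, 0, 0], "turn": 0}

```text
clock: 5.98
eef_pos: [517.6, -246.6, 62.3]
tcp_rot: [3.139, -0.002, -2.511]
contact_force: [0.2, 1.4, -0.2]
opening: 0.997
grasp_force: 0.0
```

Request:
step_arm:
  motion:
    - {"claw": 85, "delta_pos": [0, 0, 4], "turn": 0}
    - {"claw": 85, "delta_pos": [0, 0, 4], "turn": 0}
    - {"claw": 85, "delta_pos": [0, 0, 0], "turn": 0}

```text
clock: 6.23
eef_pos: [518.7, -247.1, 55.8]
tcp_rot: [3.141, -0.001, -2.511]
contact_force: [0.2, 0.5, -0.5]
opening: 0.993
grasp_force: 0.0
```

Request:
step_arm:
  force: 40
  motion:
    - {"claw": 48, "delta_pos": [0, 0, 0], "turn": 0}
    - {"claw": 48, "delta_pos": [0, 0, 0], "turn": 0}
    - {"claw": 48, "delta_pos": [0, 0, 0], "turn": 0}
    - {"claw": 48, "delta_pos": [0, 0, 0], "turn": 0}
    - {"claw": 48, "delta_pos": [0, 0, 0], "turn": 0}
    - {"claw": 48, "delta_pos": [0, 0, 0], "turn": 0}

```text
clock: 6.73
eef_pos: [520.2, -248.5, 57.8]
tcp_rot: [-3.139, 0.001, -2.511]
contact_force: [-0.5, -5.3, 4.7]
opening: 0.637
grasp_force: 41.9
```

```bash
python3 n.py t4.png
```

```text
6.7333 -2.648 [ 520.2 -248.5   57.8] [-3.139e+00  1.000e-03 -2.511e+00] [-0.5 -5.3  4.7] [-1.01 -0.09 -0.08] 0.6368408139100888 41.9337272644043
needle (np.float64(-0.010883919216245373), np.int64(810))
```

Ring gripped. Turning clockwise.

Request:
step_arm:
  motion:
    - {"claw": 48, "delta_pos": [0, 0, 0], "turn": 0.08}
    - {"claw": 48, "delta_pos": [0, 0, 0], "turn": 0.08}
    - {"claw": 48, "delta_pos": [0, 0, 0], "turn": 0.08}
    - {"claw": 48, "delta_pos": [0, 0, 0], "turn": 0.08}
    - {"claw": 48, "delta_pos": [0, 0, 0], "turn": 0.08}
    - {"claw": 48, "delta_pos": [0, 0, 0], "turn": 0.08}
    - {"claw": 48, "delta_pos": [0, 0, 0], "turn": 0.08}
    - {"claw": 48, "delta_pos": [0, 0, 0], "turn": 0}

```text
clock: 7.45
eef_pos: [520.2, -248.3, 57.8]
tcp_rot: [-3.14, 0.002, -3.076]
contact_force: [-1.1, -5.3, 6.3]
opening: 0.637
grasp_force: 42.1
```

```bash
python3 n.py t5.png
python3 - <<'E'
import cv2
f=lambda n:cv2.resize(cv2.imread('pics/'+n)[215:315,265:425],(480,300),interpolation=cv2.INTER_CUBIC)
cv2.imwrite('pics/m5.png',cv2.vconcat([f('t4.png'),f('t5.png')]))
E
```

```text
7.45 -2.083 [ 520.2 -248.3   57.8] [-3.140e+00  2.000e-03 -3.076e+00] [-1.1 -5.3  6.3] [-1.06  0.07 -0.2 ] 0.6365629243243982 42.1236526966095
needle (np.float64(-0.010636647956930827), np.int64(805))
```

View pics/m5.png

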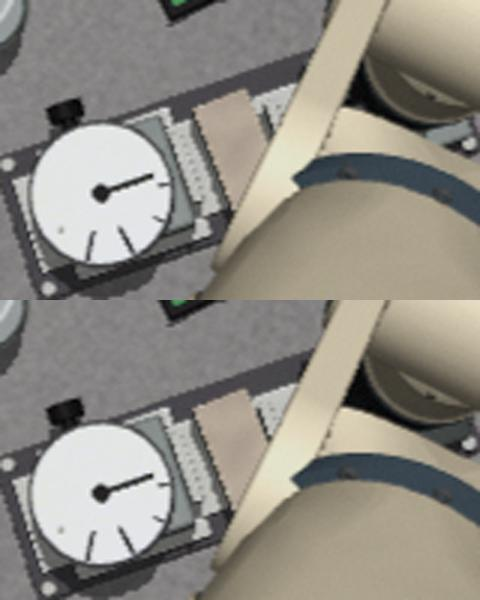

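Request:
step_arm:
  motion:
    - {"claw": 48, "delta_pos": [0, 0, 0], "turn": 0.06}
    - {"claw": 48, "delta_pos": [0, 0, 0], "turn": 0.06}
    - {"claw": 48, "delta_pos": [0, 0, 0], "turn": 0.06}
    - {"claw": 48, "delta_pos": [0, 0, 0], "turn": 0.06}
    - {"claw": 48, "delta_pos": [0, 0, 0], "turn": 0.06}
    - {"claw": 48, "delta_pos": [0, 0, 0], "turn": 0}

```text
clock: 8.0
eef_pos: [520.1, -248.3, 57.8]
tcp_rot: [-3.14, 0.003, 2.908]
contact_force: [-1.2, -3.8, 5.4]
opening: 0.642
grasp_force: 42.1
```

```bash
cat > pr.py <<'E'
# prism displacement along gauge x between two top frames (phase correlation of a patch of its upper half)
import sys
from h import *
e=np.array([np.cos(1.92),np.sin(1.92)]);n=np.array([-e[1],e[0]]);O=np.array([520,-248])
def strip(f):
    g=dict(np.load(f'pics/{f}.npz')); img=np.ascontiguousarray(g['img'])
    src=[proj(g,[*(O+a*e+b*n),62]) for a,b in((60,-25),(180,-25),(180,-5),(60,-5))]
    # visible side of prism is upper half in image (-n = +x world side)
    M=cv2.getPerspectiveTransform(np.float32(src),np.float32([(0,0),(480,0),(480,80),(0,80)]))
    return cv2.warpPerspective(img,M,(480,80))
for f in sys.argv[1:]:
    s=strip(f);m=s.astype(float).mean(0);tan=m[:,0]-m[:,2]
    on=np.where(tan>14)[0];print(f,'prism x range',60+on.min()/4,60+on.max()/4,len(on)/4)
E
python3 n.py t6.png; python3 pr.py top1.png t4.png t5.png t6.png
```

```text
8.0 -1.784 [ 520.1 -248.3   57.8] [-3.140e+00  3.000e-03  2.908e+00] [-1.2 -3.8  5.4] [-0.94  0.08 -0.16] 0.6415729147222959 42.13802218437195
needle (np.float64(-0.010695564942806974), np.int64(806))
top1.png prism x range 90.75 131.0 40.5
t4.png prism x range 60.0 131.0 53.75
t5.png prism x range 60.0 131.0 53.75
t6.png prism x range 60.0 131.5 54.5
```

The prism has just started to move; its front face is about 15 mm short of the anvil.

Request:
step_arm:
  motion:
    - {"claw": 48, "delta_pos": [0, 0, 0], "turn": 0.1}
    - {"claw": 48, "delta_pos": [0, 0, 0], "turn": 0.1}
    - {"claw": 48, "delta_pos": [0, 0, 0], "turn": 0.1}
    - {"claw": 48, "delta_pos": [0, 0, 0], "turn": 0.1}
    - {"claw": 48, "delta_pos": [0, 0, 0], "turn": 0.1}
    - {"claw": 48, "delta_pos": [0, 0, 0], "turn": 0.1}
    - {"claw": 48, "delta_pos": [0, 0, 0], "turn": 0.1}
    - {"claw": 48, "delta_pos": [0, 0, 0], "turn": 0}

```text
clock: 8.72
eef_pos: [520.2, -248.0, 57.7]
tcp_rot: [3.141, 0.002, 2.206]
contact_force: [0.5, -3.4, 7.1]
opening: 0.635
grasp_force: 42.1
```

```bash
python3 n.py t7.png; python3 pr.py t7.png
```

```text
8.7167 -1.082 [ 520.2 -248.    57.7] [3.141e+00 2.000e-03 2.206e+00] [ 0.5 -3.4  7.1] [-0.75  0.15 -0.22] 0.6354584691543589 42.1441251039505
needle (np.float64(-0.010456626277526504), np.int64(809))
t7.png prism x range 60.0 135.75 53.75
```

Request:
step_arm:
  motion:
    - {"claw": 48, "delta_pos": [0, 0, 0], "turn": 0.1}
    - {"claw": 48, "delta_pos": [0, 0, 0], "turn": 0.1}
    - {"claw": 48, "delta_pos": [0, 0, 0], "turn": 0.1}
    - {"claw": 48, "delta_pos": [0, 0, 0], "turn": 0.1}
    - {"claw": 48, "delta_pos": [0, 0, 0], "turn": 0.1}
    - {"claw": 48, "delta_pos": [0, 0, 0], "turn": 0.1}
    - {"claw": 48, "delta_pos": [0, 0, 0], "turn": 0.1}
    - {"claw": 48, "delta_pos": [0, 0, 0], "turn": 0}

```text
clock: 9.43
eef_pos: [520.4, -248.0, 57.8]
tcp_rot: [3.139, 0.001, 1.506]
contact_force: [1.8, -3.3, 5.9]
opening: 0.639
grasp_force: 42.1
```

```bash
python3 n.py t8.png; python3 pr.py t8.png
```

```text
9.4333 -0.382 [ 520.4 -248.    57.8] [3.139e+00 1.000e-03 1.506e+00] [ 1.8 -3.3  5.9] [-0.44  0.08 -0.22] 0.6391083763016534 42.11683452129364
needle (np.float64(-0.010628179338166026), np.int64(810))
t8.png prism x range 60.0 141.0 54.0
```

Request:
step_arm:
  motion:
    - {"claw": 48, "delta_pos": [0, 0, 0], "turn": 0.1}
    - {"claw": 48, "delta_pos": [0, 0, 0], "turn": 0.1}
    - {"claw": 48, "delta_pos": [0, 0, 0], "turn": 0.08}
    - {"claw": 48, "delta_pos": [0, 0, 0], "turn": 0}

```text
clock: 9.82
eef_pos: [520.4, -247.9, 57.8]
tcp_rot: [3.139, 0.0, 1.227]
contact_force: [2.3, -3.0, 4.9]
opening: 0.639
grasp_force: 42.1
```

```bash
python3 n.py t9.png; python3 pr.py t9.png
```

```text
9.8167 -0.103 [ 520.4 -247.9   57.8] [3.139 0.    1.227] [ 2.3 -3.   4.9] [-0.4   0.05 -0.22] 0.638870065128017 42.09563970565796
needle (np.float64(-0.010845438794752561), np.int64(808))
t9.png prism x range 60.0 143.5 54.25
```

Request:
step_arm:
  motion:
    - {"claw": 48, "delta_pos": [0, 0, 0], "turn": 0.05}
    - {"claw": 48, "delta_pos": [0, 0, 0], "turn": 0.03}
    - {"claw": 48, "delta_pos": [0, 0, 0], "turn": 0}

```text
clock: 10.12
eef_pos: [520.5, -247.9, 57.8]
tcp_rot: [3.139, 0.0, 1.15]
contact_force: [2.2, -2.2, 4.8]
opening: 0.634
grasp_force: 42.1
```

```bash
python3 n.py t10.png; python3 pr.py t10.png
```

```text
10.1167 -0.026 [ 520.5 -247.9   57.8] [3.139 0.    1.15 ] [ 2.2 -2.2  4.8] [-0.32  0.03 -0.22] 0.6336515661911815 42.088690996170044
needle (np.float64(-0.011540417017595811), np.int64(807))
t10.png prism x range 60.0 144.0 54.0
```

Continue in steps smaller than the touch window (0.09 rad of ring).

Request:
step_arm:
  motion:
    - {"claw": 48, "delta_pos": [0, 0, 0], "turn": 0.05}
    - {"claw": 48, "delta_pos": [0, 0, 0], "turn": 0.03}
    - {"claw": 48, "delta_pos": [0, 0, 0], "turn": 0}

```text
clock: 10.42
eef_pos: [520.5, -247.9, 57.8]
tcp_rot: [3.139, -0.0, 1.07]
contact_force: [2.4, -3.0, 4.8]
opening: 0.64
grasp_force: 42.1
```

```bash
python3 n.py t11.png; python3 pr.py t11.png
```

```text
10.4167 0.054 [ 520.5 -247.9   57.8] [ 3.139 -0.     1.07 ] [ 2.4 -3.   4.8] [-0.28 -0.04 -0.18] 0.6401392750033456 42.08132207393646
needle (np.float64(-0.010342063875209593), np.int64(814))
t11.png prism x range 60.0 144.5 53.75
```

Request:
step_arm:
  motion:
    - {"claw": 48, "delta_pos": [0, 0, 0], "turn": 0.05}
    - {"claw": 48, "delta_pos": [0, 0, 0], "turn": 0.02}
    - {"claw": 48, "delta_pos": [0, 0, 0], "turn": 0}

```text
clock: 10.72
eef_pos: [520.5, -247.9, 57.8]
tcp_rot: [3.139, -0.0, 1.001]
contact_force: [2.8, -2.8, 5.4]
opening: 0.642
grasp_force: 42.1
```

```bash
python3 n.py t12.png; python3 pr.py t12.png
```

```text
10.7167 0.123 [ 520.5 -247.9   57.8] [ 3.139 -0.     1.001] [ 2.8 -2.8  5.4] [-0.31 -0.03 -0.1 ] 0.6419659824060853 42.07457184791565
needle (np.float64(0.046400522875996594), np.int64(747))
t12.png prism x range 60.0 144.75 53.5
```

Request:
step_arm:
  motion:
    - {"claw": 48, "delta_pos": [0, 0, 0], "turn": 0.04}
    - {"claw": 48, "delta_pos": [0, 0, 0], "turn": 0.02}
    - {"claw": 48, "delta_pos": [0, 0, 0], "turn": 0}

```text
clock: 11.02
eef_pos: [520.5, -247.9, 57.8]
tcp_rot: [3.139, -0.001, 0.941]
contact_force: [2.5, -2.9, 6.0]
opening: 0.639
grasp_force: 42.1
```

```bash
python3 n.py t13.png; python3 pr.py t13.png
```

```text
11.0167 0.183 [ 520.5 -247.9   57.8] [ 3.139e+00 -1.000e-03  9.410e-01] [ 2.5 -2.9  6. ] [-0.32 -0.09 -0.16] 0.6393614325993459 42.06844747066498
needle (np.float64(0.04698903974037463), np.int64(748))
t13.png prism x range 60.0 145.25 53.5
```

The needle holds at about 0.05, so the anvil is sliding in its play. I'll carry on in small steps.

Request:
step_arm:
  motion:
    - {"claw": 48, "delta_pos": [0, 0, 0], "turn": 0.04}
    - {"claw": 48, "delta_pos": [0, 0, 0], "turn": 0.03}
    - {"claw": 48, "delta_pos": [0, 0, 0], "turn": 0}

```text
clock: 11.32
eef_pos: [520.5, -248.0, 57.8]
tcp_rot: [3.139, -0.001, 0.87]
contact_force: [2.6, -4.1, 6.2]
opening: 0.642
grasp_force: 42.1
```

```bash
python3 n.py t14.png; python3 pr.py t14.png
```

```text
11.3167 0.253 [ 520.5 -248.    57.8] [ 3.139e+00 -1.000e-03  8.700e-01] [ 2.6 -4.1  6.2] [-0.27 -0.16 -0.14] 0.6421825487442707 42.126020193099976
needle (np.float64(0.04614371155656536), np.int64(746))
t14.png prism x range 60.0 146.0 54.0
```

Request:
step_arm:
  motion:
    - {"claw": 48, "delta_pos": [0, 0, 0], "turn": 0.04}
    - {"claw": 48, "delta_pos": [0, 0, 0], "turn": 0.02}
    - {"claw": 48, "delta_pos": [0, 0, 0], "turn": 0}

```text
clock: 11.62
eef_pos: [520.6, -248.0, 57.8]
tcp_rot: [3.139, -0.001, 0.811]
contact_force: [3.3, -3.4, 5.6]
opening: 0.642
grasp_force: 42.1
```

```bash
python3 n.py t15.png; python3 pr.py t15.png
```

```text
11.6167 0.313 [ 520.6 -248.    57.8] [ 3.139e+00 -1.000e-03  8.110e-01] [ 3.3 -3.4  5.6] [-0.32 -0.17 -0.15] 0.6415419672198012 42.11738348007202
needle (np.float64(0.04653899240027621), np.int64(745))
t15.png prism x range 60.0 146.25 54.0
```

Request:
step_arm:
  motion:
    - {"claw": 48, "delta_pos": [0, 0, 0], "turn": 0.04}
    - {"claw": 48, "delta_pos": [0, 0, 0], "turn": 0.03}
    - {"claw": 48, "delta_pos": [0, 0, 0], "turn": 0}

```text
clock: 11.92
eef_pos: [520.6, -248.0, 57.8]
tcp_rot: [3.139, -0.001, 0.74]
contact_force: [2.9, -2.9, 5.5]
opening: 0.64
grasp_force: 42.1
```

```bash
python3 n.py t16.png; python3 pr.py t16.png
```

```text
11.9167 0.383 [ 520.6 -248.    57.8] [ 3.139e+00 -1.000e-03  7.400e-01] [ 2.9 -2.9  5.5] [-0.33 -0.17 -0.17] 0.6398166265772053 42.10996985435486
needle (np.float64(0.37539464931593064), np.int64(780))
t16.png prism x range 60.0 146.75 53.25
```

Request:
step_arm:
  motion:
    - {"claw": 48, "delta_pos": [0, 0, 0], "turn": 0.04}
    - {"claw": 48, "delta_pos": [0, 0, 0], "turn": 0.02}
    - {"claw": 48, "delta_pos": [0, 0, 0], "turn": 0}

```text
clock: 12.22
eef_pos: [520.6, -248.0, 57.8]
tcp_rot: [3.139, -0.001, 0.681]
contact_force: [2.6, -3.8, 5.5]
opening: 0.639
grasp_force: 42.1
```

```bash
python3 n.py t17.png; python3 pr.py t17.png
```

```text
12.2167 0.442 [ 520.6 -248.    57.8] [ 3.139e+00 -1.000e-03  6.810e-01] [ 2.6 -3.8  5.5] [-0.29 -0.21 -0.07] 0.6389695812289906 42.103487849235535
needle (np.float64(0.7217197650304887), np.int64(761))
t17.png prism x range 60.0 147.25 53.25
```

The needle is inside the touch zone but near its upper mark, so I'll back off slightly.

Request:
step_arm:
  motion:
    - {"claw": 48, "delta_pos": [0, 0, 0], "turn": -0.02}
    - {"claw": 48, "delta_pos": [0, 0, 0], "turn": -0.02}
    - {"claw": 48, "delta_pos": [0, 0, 0], "turn": 0}

```text
clock: 12.52
eef_pos: [520.6, -248.0, 57.8]
tcp_rot: [3.139, -0.001, 0.723]
contact_force: [2.6, -3.0, 6.0]
opening: 0.64
grasp_force: 42.1
```

```bash
python3 n.py t18.png; python3 pr.py t18.png
```

```text
12.5167 0.4 [ 520.6 -248.    57.8] [ 3.139e+00 -1.000e-03  7.230e-01] [ 2.6 -3.   6. ] [-0.22 -0.25  0.1 ] 0.6400340517001489 42.106547355651855
needle (np.float64(0.46741805572744644), np.int64(737))
t18.png prism x range 60.0 147.25 53.75
```

Request:
step_arm:
  motion:
    - {"claw": 85, "delta_pos": [0, 0, 0], "turn": 0}
    - {"claw": 85, "delta_pos": [0, 0, 0], "turn": 0}
    - {"claw": 85, "delta_pos": [0, 0, 0], "turn": 0}
    - {"claw": 85, "delta_pos": [0, 0, -10], "turn": 0}
    - {"claw": 85, "delta_pos": [0, 0, -11], "turn": 0}
    - {"claw": 85, "delta_pos": [0, 0, -11], "turn": 0}
    - {"claw": 85, "delta_pos": [0.5, 1.4, 0], "turn": 0}
    - {"claw": 85, "delta_pos": [0, 0, 0], "turn": 0}

```text
clock: 13.23
eef_pos: [521.5, -248.5, 90.2]
tcp_rot: [3.139, -0.001, 0.722]
contact_force: [0.2, 0.4, 0.3]
opening: 0.997
grasp_force: 0.0
```

```bash
python3 n.py t19.png; python3 pr.py t19.png
```

```text
13.2333 0.402 [ 521.5 -248.5   90.2] [ 3.139e+00 -1.000e-03  7.220e-01] [0.2 0.4 0.3] [0.04 0.01 0.03] 0.9970716111748827 0.0
needle (np.float64(0.467455271950213), np.int64(743))
t19.png prism x range 60.0 147.0 53.5
```

The ring is released and the needle stays at 0.47. Now I'll grip the inner knob.

Request:
step_arm:
  force: 25
  motion:
    - {"claw": 50, "delta_pos": [0, 0, 0], "turn": 0}
    - {"claw": 40, "delta_pos": [0, 0, 0], "turn": 0}
    - {"claw": 32, "delta_pos": [0, 0, 0], "turn": 0}
    - {"claw": 20, "delta_pos": [0, 0, 0], "turn": 0}
    - {"claw": 20, "delta_pos": [0, 0, 0], "turn": 0}
    - {"claw": 20, "delta_pos": [0, 0, 0], "turn": 0}
    - {"claw": 20, "delta_pos": [0, 0, 0], "turn": 0}
    - {"claw": 20, "delta_pos": [0, 0, 0], "turn": 0}

```text
clock: 13.95
eef_pos: [520.4, -248.2, 88.7]
tcp_rot: [3.141, 0.0, 0.722]
contact_force: [0.2, -1.6, -1.1]
opening: 0.292
grasp_force: 25.1
```

```bash
python3 n.py t20.png
python3 - <<'E'
from h import *
snap('scene','s20.png');snap('wrist','w20.png')
a=cv2.imread('pics/s20.png')[125:255,195:315];b=cv2.imread('pics/w20.png')[130:430,150:450]
cv2.imwrite('pics/m20.png',cv2.hconcat([cv2.resize(a,(400,433),interpolation=cv2.INTER_CUBIC),cv2.resize(b,(400,433))]))
E
```

```text
13.95 0.402 [ 520.4 -248.2   88.7] [3.141 0.    0.722] [ 0.2 -1.6 -1.1] [-0.29 -0.1   0.03] 0.29213037031901223 25.081782639026642
needle (np.float64(0.46717440035586705), np.int64(741))
```

The knob is gripped at 25 mm with no vertical load. Turning clockwise.

Request:
step_arm:
  motion:
    - {"claw": 20, "delta_pos": [0, 0, 0], "turn": 0.08}
    - {"claw": 20, "delta_pos": [0, 0, 0], "turn": 0.08}
    - {"claw": 20, "delta_pos": [0, 0, 0], "turn": 0.08}
    - {"claw": 20, "delta_pos": [0, 0, 0], "turn": 0.08}
    - {"claw": 20, "delta_pos": [0, 0, 0], "turn": 0.08}
    - {"claw": 20, "delta_pos": [0, 0, 0], "turn": 0}

```text
clock: 14.6
eef_pos: [520.5, -248.2, 88.7]
tcp_rot: [3.141, -0.0, 0.318]
contact_force: [0.4, -3.0, -2.0]
opening: 0.29
grasp_force: 25.0
```

```bash
python3 n.py t21.png
```

```text
14.6 0.805 [ 520.5 -248.2   88.7] [ 3.141 -0.     0.318] [ 0.4 -3.  -2. ] [-0.45 -0.18 -0.03] 0.29038804525188966 24.963244199752808
needle (np.float64(0.8811697408507032), np.int64(714))
```

Request:
step_arm:
  motion:
    - {"claw": 20, "delta_pos": [0, 0, 0], "turn": 0.1}
    - {"claw": 20, "delta_pos": [0, 0, 0], "turn": 0.1}
    - {"claw": 20, "delta_pos": [0, 0, 0], "turn": 0.1}
    - {"claw": 20, "delta_pos": [0, 0, 0], "turn": 0.1}
    - {"claw": 20, "delta_pos": [0, 0, 0], "turn": 0.1}
    - {"claw": 20, "delta_pos": [0, 0, 0], "turn": 0.1}
    - {"claw": 20, "delta_pos": [0, 0, 0], "turn": 0.08}
    - {"claw": 20, "delta_pos": [0, 0, 0], "turn": 0}

```text
clock: 15.32
eef_pos: [520.5, -248.3, 88.7]
tcp_rot: [3.141, -0.0, -0.359]
contact_force: [1.2, -3.2, -3.3]
opening: 0.294
grasp_force: 24.9
```

```bash
cat > n2.py <<'E'
import sys
from h import *
f,turn=sys.argv[1],float(sys.argv[2]);g=dict(np.load(f'pics/{f}.npz'))
c=np.array([448.1,-51.5])-1.5*turn*np.array([np.cos(1.92),np.sin(1.92)])
w=needle(g,c,1.92);cv2.imwrite('pics/n'+f,w[:,:,::-1]);print(f,'shift-corrected',angle(w,9,25))
E
python3 n.py t22.png; python3 n2.py t21.png .4;python3 n2.py t22.png 1.08
```

```text
15.3167 1.482 [ 520.5 -248.3   88.7] [ 3.141 -0.    -0.359] [ 1.2 -3.2 -3.3] [-0.49 -0.21 -0.02] 0.2943293447593651 24.905807375907898
needle (np.float64(1.5494557633093033), np.int64(674))
t21.png shift-corrected (np.float64(0.9138804871774464), np.int64(718))
t22.png shift-corrected (np.float64(1.650096365364916), np.int64(672))
```

Request:
step_arm:
  motion:
    - {"claw": 20, "delta_pos": [0, 0, 0], "turn": 0.07}
    - {"claw": 20, "delta_pos": [0, 0, 0], "turn": 0}
    - {"claw": 20, "delta_pos": [0, 0, 0], "turn": 0}
    - {"claw": 60, "delta_pos": [0, 0, 0], "turn": 0}
    - {"claw": 60, "delta_pos": [0, 0, 0], "turn": 0}
    - {"claw": 60, "delta_pos": [0, 0, 0], "turn": 0}
    - {"claw": 60, "delta_pos": [0, 0, 0], "turn": 0}

```text
clock: 15.95
eef_pos: [520.3, -247.7, 88.9]
tcp_rot: [-3.141, 0.0, -0.427]
contact_force: [-0.5, 0.0, 0.2]
opening: 0.703
grasp_force: 0.0
```

Request:
step_arm:
  motion:
    - {"claw": 60, "delta_pos": [0, 0, -15], "turn": 0}
    - {"claw": 60, "delta_pos": [0, 0, -25], "turn": 0}
    - {"claw": 60, "delta_pos": [0, 0, -30], "turn": 0}
    - {"claw": 60, "delta_pos": [0, 0, -30], "turn": 0}
    - {"claw": 60, "delta_pos": [0, 0, -15], "turn": 0}
    - {"claw": 60, "delta_pos": [0, 0, 0], "turn": 0}
    - {"claw": 60, "delta_pos": [0, 0, 0], "turn": 0}

```text
clock: 16.53
eef_pos: [520.8, -248.0, 204.6]
tcp_rot: [-3.141, -0.002, -0.428]
contact_force: [0.5, 0.1, 0.0]
opening: 0.7
grasp_force: 0.0
```

```bash
python3 n.py t23.png; python3 n2.py t23.png 1.15;python3 - <<'E'
import cv2
a=cv2.imread('pics/t23.png')[205:325,255:435]
cv2.imwrite('pics/m23.png',cv2.hconcat([cv2.resize(a,(450,300),interpolation=cv2.INTER_CUBIC),cv2.resize(cv2.imread('pics/nt23.png'),(300,300))]))
E
```

```text
16.5333 1.551 [ 520.8 -248.   204.6] [-3.141e+00 -2.000e-03 -4.280e-01] [0.5 0.1 0. ] [0.02 0.   0.06] 0.6998691927128471 0.0
needle (np.float64(1.6136880228452166), np.int64(707))
t23.png shift-corrected (np.float64(1.7216193582227284), np.int64(708))
```

View pics/m23.png

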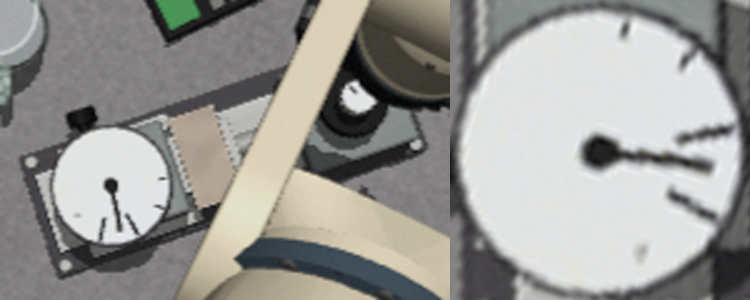

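The picture shows the needle (hub at 600,150, tip at 710,165) midway between the two long marks. The prism is clamped and the gripper is clear.

```bash
python3 -c "
from rig import *
print(sign_off())"
```

```text
the job is handed in; nothing more can be done
None
```

The prism is clamped: I set it with the ring alone (needle about 0.47 rad), then with the inner knob alone to about 1.72 rad, midway between the long marks and well short of the end pin. The arm is clear and the job is handed in at 16.5 s; an early, too-high try at the ring pressed the fingertips on its top with about 30 N, and nothing visibly moved.

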